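Hang the specimen carrier in its storage case and latch the lid

TASK

Put the roof-shaped specimen carrier away: lift it off its sloped stand and hang it astride the bar inside the storage case, about midway along the bar. Then swing the case's lid shut and press its free edge down until the tab snaps in behind the lip and the lid lies fully closed. Do not knock the other things on the bench about.

Things in the scene. Friction and masses are not known exactly. Their poses are not given: they have to be found in the camera images.
- case: Fixed open-topped aluminium storage case, outside 150 (x) x 190 (y) x 118 mm high, walls and floor 4 mm. Origin: centre of its underside, z up. A bar to hang things on runs inside along y; the lid hinges on the +y wall; the lip that the lid's tab snaps under is inside the -y wall.
- lid (a joint): Lid angle: 0 fully closed, grows as it opens, 1.57 upright, at most 2.2 (leaning outward past the +y wall). Off-white panel 150 (case x) x 200 x 6 mm. Closed, its outer face is 124 mm above the case's origin and its free edge overhangs the -y wall by 10 mm. A stiff hinge holds it where it is left; moving it takes 2 to 4 N near the free edge.
- lid_edge (a point): On the lid's outer face, 175 mm from the hinge, midway along x, over the tab: the place to press. Axes: z out of the outer face, y to the hinge, x along it. The springy tab below, 40 mm wide and 26 mm deep, meets the lip when the lid is at about 0.06 rad and needs about 12 N pressed here to snap past; the lid then stays at 0.
- carrier: Loose aluminium specimen carrier, 180 g, an upside-down V: two plates 70 mm long (y), 55 mm down and 4 mm thick, each 25 degrees from its z axis. Origin: midway along the peak of the INNER faces; z up. The feet end 56 mm below it, 65 mm wide outside and 46 mm inside. Hung, its origin is 14 mm above the bar's centre. It starts on the stand with its z axis leaning 35 degrees to the stand's -x side.
- stand: Fixed sloped inspection stand, base 130 (x) x 110 (y) mm, its plate sloping 35 degrees, high at +x and low at -x. Origin: centre of its underside, z up. A peaked ridge along y on the plate carries the carrier; the ridge's peak (the carrier's origin at the start) is at (-33, 0, 110) mm.
- lamp_box: Bystander: off-white lamp supply box 120 x 100 x 90 mm. Origin: centre of its underside.
- objective: Bystander: black microscope objective standing up, 36 mm across, 62 mm high. Origin: centre of its underside.
- bottle: Bystander: white plastic bottle 54 mm across, 130 mm high. Origin: centre of its underside.
- sample_case: Bystander: flat grey sample box 50 x 75 x 20 mm. Origin: centre of its underside.
- bar_mid (a point): Middle of the bar in the case, on its axis, 58 mm above the case's underside. Round steel bar 12 mm thick, along case y from wall to wall (182 mm). Axes as the case.
- lid_hinge (a point): Middle of the lid's hinge line, on top of the case's +y wall, 118 mm up, 95 mm from the case's middle; the line runs along case x. The lid's inner face lies on it. Axes as the case.
- lip (a point): Middle of the steel lip on the inside of the case's -y wall, 105 mm above its underside: 58 mm long (x), 9 mm deep, 6 mm high. The lid's tab snaps in under it.
- fin (a point): Grip point on the carrier, 23 mm above its origin, in the middle of the flat fin on its top: 10 mm thick (carrier x), 50 mm long (y); the fin's top edge is 34 mm above the carrier's origin. Axes as the carrier.

How it is judged:
By the outcome, as a careful person would: the job done as asked, in the order asked, and still so for the second after the job is handed in, with the robot touching nothing.
It also fails if it takes over 64 s, if anything falls off the work surface, if the arm or the gripper's body presses on something with over 40 N, if the wrist force passes 120 N, or if a joint passes its speed limit or range.

ROBOT

A 6-joint arm with a two-finger parallel gripper is mounted at the origin on the work surface. World frame = base frame: x ahead of the robot, y to its left, z up, the work surface at z = 0. Lengths are in mm, angles in degrees, forces in N, time in s.
With the tool pointing down it reaches from about 300 to 850 mm from the base axis. Payload 4.2 kg.
Tool frame: the origin (TCP) lies between the finger pads; the fingertips stand 11 mm ahead of it and the grasp point (between the pads) lies 8 mm behind it (env.tips_ahead is the distance from the TCP to the fingertips, in mm); z points along the fingers, y is the line along which they close (so a half turn about z gives the same grasp; the last joint's range is limited). The gripper opens to 91 mm and grips with 3 to 60 N. Pads are 32 mm wide; open, the fingers measure 118 mm over their backs; the gripper's body (76 mm by 178 mm) begins 60 mm behind the grasp point.
Start: joints at [72.365, 18.312, 89.639, -0, 72.044, -1.146], TCP at [163.212, 551.366, 224.976] pointing down, gripper open.
Joint ranges: [-177.97, 177.97], [-48.28, 115.42], [12.27, 149.76], [-77.06, 257.06], [2.81, 150.46], [-146.56, 146.56]. Speed limits (degrees/s): [147.25, 147.25, 180, 180, 180, 180].

INTERFACE

Orientations are given as [roll, pitch, yaw] about the fixed x, y, z axes, in that order (R = Rz(yaw) Ry(pitch) Rx(roll)).
In Python, from workcell import env, cams gives the robot as it stands.
- The arm moves only by the tool step_arm, never from a script. Its arguments are lists of equal length, an entry for each row: "linear": the shift along the tool's x, y, z in units of 30 cm (1.0 is 30 cm), a list of three; "turn": the turn about the tool's z in units of 360 degrees (1.0 is 360 degrees). In form: {"linear": [[tx, ty, tz], ...], "turn": [turn, ...]}. A call has 1 to 20 rows; each row is the pose to reach, as a shift and turn from the pose commanded when the call began, along the tool's axes at that moment, turning the shorter way round; what a row does not reach only later rows make up. A row lasts 1/8 s, in which the tool goes at most 62.5 mm and 10.7 degrees, less where a joint would pass 70% of its speed; a pose out of reach is approached as far as the arm can. A call with a number of a shift or a turn outside -1 to 1 is refused whole. A call with a gripper value outside its range is refused whole. "fingers" is the closure, from -1 (fully open) to 1 (shut), so that 0 is half open, set as the call begins (left out, the last holds). The fingers move at their own pace and stop on an object; "force" is the grip in N (left out, the last holds). Time passes only in rows, so rows that repeat a pose let the fingers close. It gives the time, the measured TCP pose, the force, the opening and the grip force at its end, in the units of the state.
- env.state(): the state, without advancing time (a new reading comes with each control period).
- cams.grab_frame(name): name is "scene" or "side" or "wrist"; returns a dict with "color" (480x640x3 uint8, blue, green, red), "fx", "fy", "cx", "cy" (pixels), "dist" ([k1, k2, p1, p2, k3] as OpenCV has them; the pictures are not rectified), "extrinsics" (4x4, takes a point from camera to world coordinates); the wrist camera has in their place "tool_from_camera" (4x4, takes a point from camera to tool coordinates, whose origin is the TCP and whose axes are the flange's). Camera axes: x right, y down, z forward; pixel columns grow to the right and rows downward; lengths in mm; the calibration is good to about 2 mm. A picture is of the moment at which its call begins: read the wrist's pose just before it. There is no depth.
- env.job_done(): hands the job in; it is judged then, once.
The state is a dict: "time_s": time; "qpos": joint angles; "qvel": joint speeds; "effort": joint torques, N m; "ee_pos": TCP position; "ee_rot": TCP orientation; "force": force on the tool from outside, world axes, zero at the start; "torque": the same for the moment, N m; "gripper_width": finger opening in mm; "gripper_force": force on a finger pad.
Only numpy, scipy, OpenCV 4.12 (cv2) and the standard library are available. Lean on these libraries where they do the work, as an engineer would, in place of code of your own. Each camera call takes 0.05 s, during which the arm holds its last target. There are 200 camera calls.

## Working session

There is one attempt and no reset: what is moved stays moved. The work goes in short steps, Python scripts to look and compute and a tool call to move; the robot and the scene stay as the last step left them, time stands still between calls to the robot, and variables do not carry over. Pictures are saved under pics/ and viewed, at most 10 in all, crops included, and the job is handed in when it is done.

Besides the shell and the picture viewer there is one more tool, called by a JSON object that holds its "api" and its "payload", one argument or row to a line. step_arm: Moves the arm, as the interface text tells. Its arguments: {"type":"object","properties":{"linear":{"type":"array"},"turn":{"type":"array"},"fingers":{"type":"number"},"force":{"type":"number"}},"required":["linear","turn"]}

```bash
ls; mkdir -p pics
python3 - <<'E'
from workcell import env,cams
import cv2,numpy as np
print(env.state())
for n in("scene","side"):
    f=cams.grab_frame(n);cv2.imwrite(f"pics/{n}0.png",f["color"]);print(n,f["fx"],f["fy"],f["cx"],f["cy"],f["dist"],np.round(f["extrinsics"],3).tolist())
f=cams.grab_frame("wrist");cv2.imwrite("pics/wrist0.png",f["color"]);print(f["fx"],np.round(f["tool_from_camera"],3).tolist())
E
```

```text
pics
{'time_s': 0.0, 'qpos': array([ 7.23636022e+01,  1.83509536e+01,  8.97039127e+01, -8.05761677e-04,
        7.20438286e+01, -1.14494170e+00]), 'qvel': array([ 0.05422381, -0.00382143,  0.02032508, -0.09536138, -0.01367115,
        0.05160919]), 'effort': array([ 1.03785402e-03, -4.12469387e+01, -2.31972975e+01,  7.29456497e-02,
        4.57086833e-02, -1.17394843e-04]), 'ee_pos': array([163.07912671, 550.9022403 , 224.14404775]), 'ee_rot': array([-1.79901309e+02, -1.20615513e-03,  1.63508792e+02]), 'force': array([ 0.69702848,  0.26297511, -0.59376674]), 'torque': array([ 0.02765982,  0.02726374, -0.01176449]), 'gripper_force': 0.0, 'gripper_width': 91.16381446768604}
scene 475.1801834521109 475.1801834521109 314.2673995560029 240.57007721478323 [0.03822575 0.         0.         0.         0.        ] [[0.775, 0.506, -0.379, 960.983], [0.632, -0.616, 0.47, -535.067], [0.005, -0.604, -0.797, 850.121], [0.0, 0.0, 0.0, 1.0]]
side 478.97298608527075 478.97298608527075 310.00708058261336 253.0923334158311 [-0.12900631  0.          0.          0.          0.        ] [[0.899, -0.32, 0.299, 321.11], [-0.437, -0.632, 0.64, -706.655], [-0.016, -0.706, -0.708, 795.52], [0.0, 0.0, 0.0, 1.0]]
341.1884242646847 [[0.0, -0.963, -0.269, 76.267], [1.0, -0.0, 0.001, 1.035], [-0.001, -0.269, 0.963, -160.416], [0.0, 0.0, 0.0, 1.0]]
```

View pics/scene0.png

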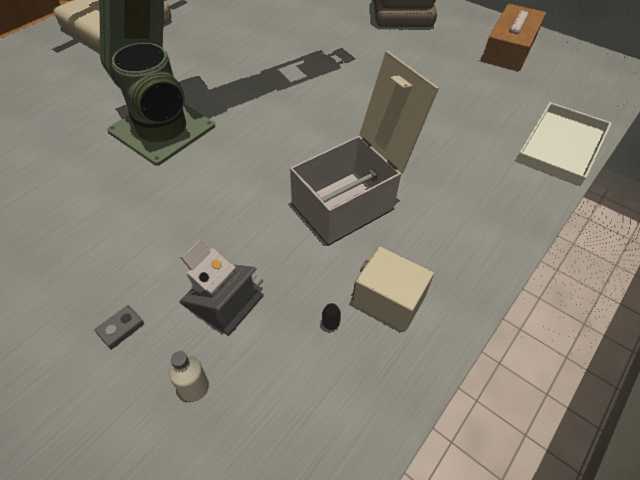

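View pics/side0.png

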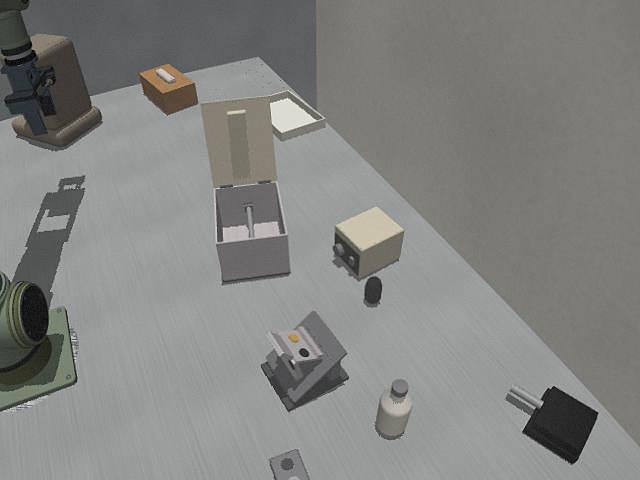

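The scene and side views both show everything. In the scene view the case is at about (345,190), the carrier on its stand at (215,275), the bottle at (188,378) and the lamp box at (393,288). The lid stands open at (400,110). Next I'll enlarge the stand and the case from both views.

Run:
```python
import cv2,numpy as np
s=cv2.imread("pics/scene0.png");d=cv2.imread("pics/side0.png")
def c(i,x,y,w,h,k):
    return cv2.resize(i[y:y+h,x:x+w],None,fx=k,fy=k,interpolation=cv2.INTER_CUBIC)
cv2.imwrite("pics/stand_c.png",np.hstack([c(s,173,235,100,100,4),c(d,258,305,100,100,4)]))
cv2.imwrite("pics/case_c.png",np.hstack([c(s,280,45,160,200,2.5),c(d,180,90,160,200,2.5)]))
```

```text
(no output)
```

View pics/stand_c.png

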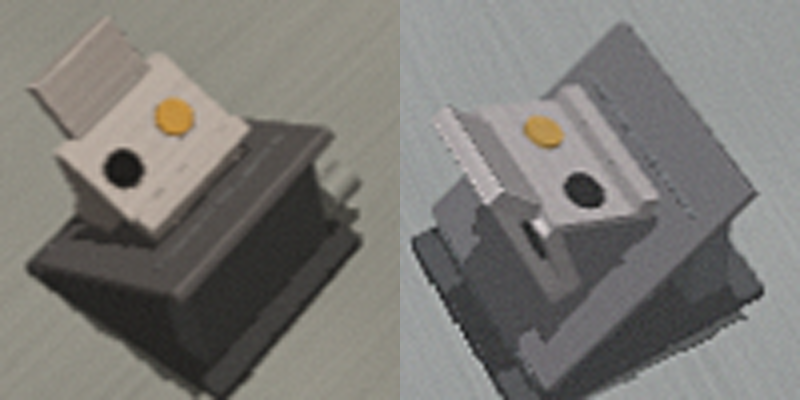

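View pics/case_c.png

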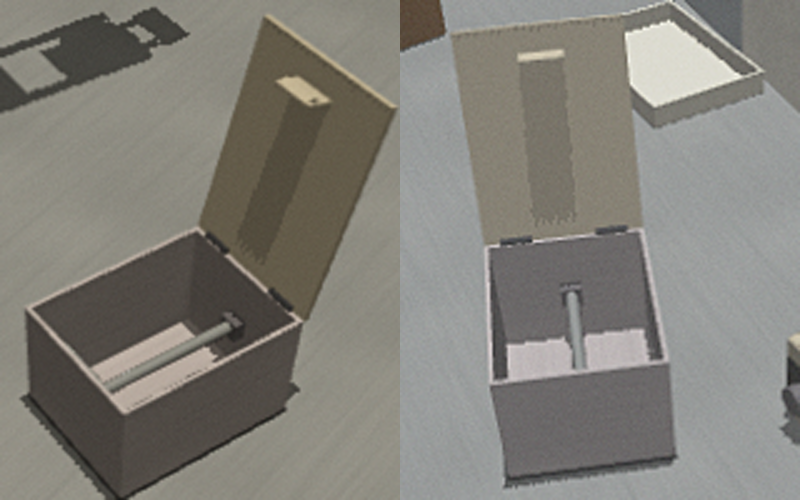

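The stand crop shows the fin leaning to the upper left. The dots on the facing plate are at scene crop (174,116) and (123,168), and side crop (145,130) and (183,188). The case crop shows the rim corners, the bar and the lid edge clearly, so I'll triangulate these points.

```bash
cat > h.py <<'E'
import numpy as np,cv2
from workcell import env,cams
def ray(f,uv,T=None):
    T=f["extrinsics"] if T is None else T
    K=np.array([[f["fx"],0,f["cx"]],[0,f["fy"],f["cy"]],[0,0,1]])
    p=cv2.undistortPoints(np.array([[uv]],float),K,np.array(f["dist"],float))[0,0]
    d=T[:3,:3]@[p[0],p[1],1]; return T[:3,3],d/np.linalg.norm(d)
def tri(a,b):
    (o,d),(p,e)=a,b
    s=np.linalg.lstsq(np.c_[d,-e],p-o,rcond=None)[0]
    A,B=o+s[0]*d,p+s[1]*e
    return (A+B)/2,np.linalg.norm(A-B)
def onz(r,z): return r[0]+r[1]*(z-r[0][2])/r[1][2]
E
python3 - <<'E'
from h import *
S=cams.grab_frame("scene");D=cams.grab_frame("side")
st=lambda u,v:ray(S,(u/4+173,v/4+235)); sd=lambda u,v:ray(D,(u/4+258,v/4+305))
cs=lambda u,v:ray(S,(u/2.5+280,v/2.5+45)); cd=lambda u,v:ray(D,((u-400)/2.5+180,v/2.5+90))
np.set_printoptions(precision=1,suppress=True)
P={}
for n,a,b in [("orange",st(174,116),sd(145,130)),("black",st(123,168),sd(183,188)),
 ("finA",st(31,90),sd(95,200)),("finB",st(108,17),sd(40,108)),
 ("footA",st(155,235),sd(150,222)),("footB",st(250,128),None or sd(180,88)),
 ("C--",cs(27,310),cd(490,383)),("C+-",cs(125,412),cd(668,362)),("C++",cs(300,320),cd(642,230)),("C-+",cs(198,230),cd(485,245)),
 ("L-",cs(267,15),cd(453,33)),("L+",cs(397,107),cd(630,18)),("bar+",cs(232,325),cd(571,290)),
 ("standhiA",st(180,298),sd(355,190)),("standhiB",st(332,132),sd(225,25))]:
    p,e=tri(a,b);P[n]=p;print(n,p,"gap %.1f"%e)
for n,r in [("C--",(27,310)),("C+-",(125,412)),("C++",(300,320)),("C-+",(198,230))]: print(n,onz(cs(*r),118))
for n,r in [("C--",(490,383)),("C+-",(668,362)),("C++",(642,230)),("C-+",(485,245))]: print(n,onz(cd(*r),118))
E
```

```text
orange [ 497.7 -254.9  102.3] gap 0.2
black [ 500.  -289.5  101.5] gap 0.8
finA [ 457.  -298.3  134.8] gap 0.1
finB [ 454.1 -248.   136.8] gap 0.3
footA [ 496.8 -274.9   39.7] gap 23.7
footB [ 524.3 -233.2   91. ] gap 1.4
C-- [447.2  19.8 115.2] gap 2.7
C+- [588.4 -22.3 116.7] gap 2.0
C++ [640.9 156.3 117.1] gap 2.1
C-+ [500.9 200.7 115.5] gap 4.0
L- [515.5 246.9 311.6] gap 1.1
L+ [661.1 201.9 311.9] gap 6.3
bar+ [568.8 168.6  59.1] gap 2.9
standhiA [ 567.1 -319.1   95.1] gap 0.3
standhiB [ 557.6 -211.3   93.3] gap 2.0
C-- [450.2  16.  118. ]
C+- [588.4 -22.  118. ]
C++ [640.7 156.8 118. ]
C-+ [503.8 195.4 118. ]
C-- [446.5  18.7 118. ]
C+- [587.8 -25.  118. ]
C++ [640.3 153.5 118. ]
C-+ [500.1 200.6 118. ]
```

Everything fits the given sizes:
- **Carrier:** its peak is at about (478,-273,110), yaw about 4°.
- **Case:** its centre is at about (545,88), yaw about -16.5°.
- **Lid:** it stands at about 1.81 rad.

I'll now go above the fin.

{"api": "step_arm", "payload": {
  "linear": [
    [-0.584, -0.782, 0],
    [-0.584, -0.782, 0],
    [-0.584, -0.782, 0],
    [-0.584, -0.782, 0],
    [-0.584, -0.782, 0],
    [-0.584, -0.782, 0]
  ],
  "turn": [0, 0, 0, 0, 0, 0],
  "fingers": -1
}}

```text
time_s: 1.0
ee_pos: [264.9, 274.6, 225.1]
ee_rot: [180.0, 0.0, 163.3]
force: [0.2, 0.3, -0.2]
gripper_width: 91.3
gripper_force: 0.0
```

{"api": "step_arm", "payload": {
  "linear": [
    [-0.584, -0.782, 0],
    [-0.584, -0.782, 0],
    [-0.584, -0.782, 0],
    [-0.584, -0.782, 0],
    [-0.584, -0.782, 0],
    [-0.584, -0.782, 0]
  ],
  "turn": [0, 0, 0, 0, 0, 0]
}}

```text
time_s: 1.75
ee_pos: [367.4, 0.7, 224.9]
ee_rot: [180.0, 0.0, 163.3]
force: [0.1, 0.9, -0.4]
gripper_width: 91.4
gripper_force: 0.0
```

{"api": "step_arm", "payload": {
  "linear": [
    [-0.584, -0.782, 0],
    [-0.584, -0.782, 0],
    [-0.584, -0.782, 0],
    [-0.584, -0.782, 0],
    [-0.584, -0.782, 0],
    [-0.584, -0.782, 0],
    [-0.584, -0.782, 0],
    [-0.584, -0.782, 0],
    [-0.584, -0.782, 0],
    [-0.584, -0.782, 0]
  ],
  "turn": [0.193, 0.193, 0.193, 0.193, 0.193, 0.193, 0.193, 0.193, 0.193, 0.193]
}}

```text
time_s: 3.0
ee_pos: [467.7, -272.0, 225.0]
ee_rot: [180.0, -0.0, 94.1]
force: [-0.1, -0.6, 0.0]
gripper_width: 91.3
gripper_force: 0.0
```

Run:
```python
from h import *
from scipy.spatial.transform import Rotation as R
s=env.state();print(s)
f=cams.grab_frame("wrist");cv2.imwrite("pics/w1.png",f["color"])
```

```text
{'time_s': 3.0, 'qpos': array([-3.14059251e+01,  1.52549476e+01,  9.40463792e+01,  1.48334566e-02,
        7.06979532e+01, -3.55330687e+01]), 'qvel': array([-0.41404994, -0.09167542,  0.04642173, -0.05727134, -0.03310744,
        0.10201939]), 'effort': array([ 1.23120281e-01, -3.79768360e+01, -2.29557467e+01,  4.80562483e-02,
        7.33767939e-02, -3.10048563e-03]), 'ee_pos': array([ 467.73102892, -272.00371032,  224.96849809]), 'ee_rot': array([ 1.79991278e+02, -1.09745298e-02,  9.41222414e+01]), 'force': array([-0.11382698, -0.56913216,  0.02622487]), 'torque': array([-0.11983202,  0.02472215, -0.00701551]), 'gripper_force': 0.0, 'gripper_width': 91.26698306667082}
```

View pics/w1.png

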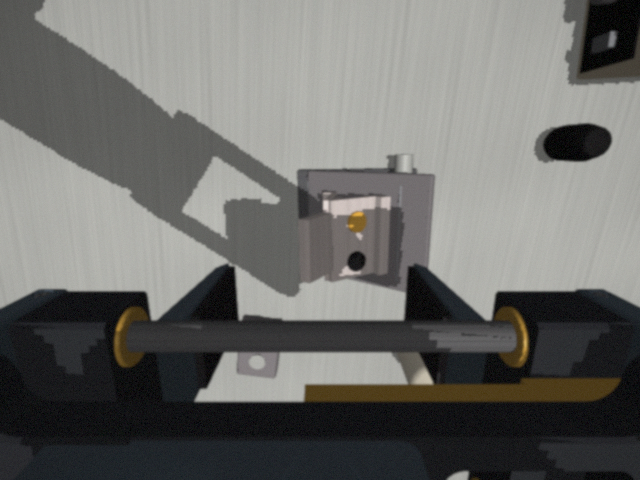

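The wrist view shows the carrier below. The orange dot is at (356,222), the black dot at (356,261), and the fin's left edge runs from (303,216) to (302,282). I'll cast rays from these as a check.

Run:
```python
from h import *
from scipy.spatial.transform import Rotation as R
s=env.state();f=cams.grab_frame("wrist")
T=np.eye(4);T[:3,:3]=R.from_euler('xyz',s["ee_rot"],degrees=True).as_matrix();T[:3,3]=s["ee_pos"]
T=T@f["tool_from_camera"]
for uv,z in [((356,222),102),((356,261),102),((303,216),135),((302,282),135)]: print(onz(ray(f,uv,T),z).round(1))
```

```text
[ 496.2 -253.   102. ]
[ 499.7 -287.7  102. ]
[ 452.4 -244.6  135. ]
[ 454.7 -297.3  135. ]
```

{"api": "step_arm", "payload": {
  "linear": [
    [0, -0.004, 0.15],
    [0, -0.004, 0.25],
    [0, -0.004, 0.327],
    [0, -0.004, 0.327],
    [0, -0.004, 0.327]
  ],
  "turn": [0, 0, 0, 0, 0]
}}

```text
time_s: 3.72
ee_pos: [466.9, -273.2, 127.8]
ee_rot: [179.9, 0.1, 94.0]
force: [-0.1, 0.0, 0.1]
gripper_width: 91.3
gripper_force: 0.0
```

{"api": "step_arm", "payload": {
  "linear": [
    [0, 0, 0],
    [0, 0, 0],
    [0, 0, 0],
    [0, 0, 0],
    [0, 0, 0],
    [0, 0, 0],
    [0, 0, 0],
    [0, 0, 0]
  ],
  "turn": [0, 0, 0, 0, 0, 0, 0, 0],
  "fingers": 0.5,
  "force": 5
}}

```text
time_s: 4.72
ee_pos: [463.4, -272.8, 126.6]
ee_rot: [-179.6, -0.0, 94.1]
force: [-8.1, -3.2, 2.9]
gripper_width: 25.7
gripper_force: 4.9
```

{"api": "step_arm", "payload": {
  "linear": [
    [0, -0.013, 0],
    [0, -0.025, -0.017],
    [0, -0.044, -0.045],
    [0, -0.063, -0.072],
    [0, -0.082, -0.1],
    [0, -0.1, -0.126],
    [0, -0.127, -0.164],
    [0, -0.127, -0.164],
    [0, -0.127, -0.164]
  ],
  "turn": [0, 0, 0, 0, 0, 0, 0, 0, 0]
}}

```text
time_s: 5.85
ee_pos: [428.0, -275.4, 175.9]
ee_rot: [-180.0, -0.0, 94.0]
force: [-0.4, 0.0, 0.1]
gripper_width: 22.8
gripper_force: 0.0
```

Run:
```python
from h import *
s=env.state();print(s["ee_pos"],s["force"],s["gripper_width"],s["gripper_force"])
a=cams.grab_frame("side")["color"][270:420,220:380];b=cams.grab_frame("scene")["color"][190:340,140:300]
cv2.imwrite("pics/l1.png",cv2.resize(np.hstack([a,b]),None,fx=2.5,fy=2.5))
```

```text
[ 428.02490609 -275.4137556   175.93214229] [-0.40121035  0.04138256  0.09501   ] 22.823520662153488 0.0
```

View pics/l1.png

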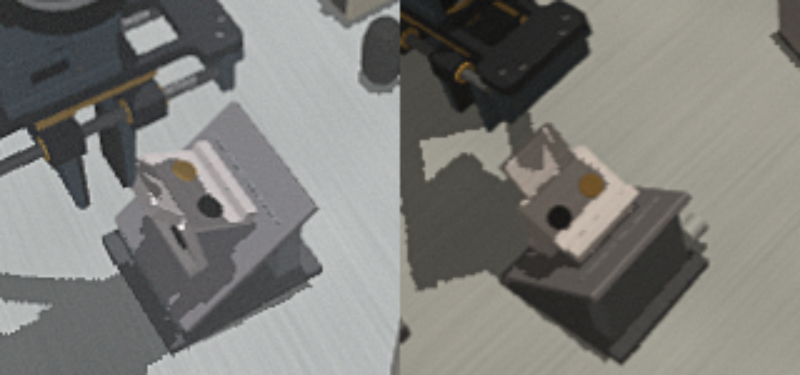

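The fin slipped out of the pads, because it leans 35° between them. The carrier hasn't moved: both dots sit at the same pixels as before. I'll grip the fin by its 50 mm ends instead, where the pads lie flat whatever the lean.

{"api": "step_arm", "payload": {
  "linear": [
    [0, 0, -0.163],
    [0.003, 0.109, -0.163],
    [0.003, 0.109, -0.163],
    [0.003, 0.109, -0.163],
    [0.003, 0.109, -0.163],
    [0.003, 0.109, -0.163],
    [0.003, 0.109, -0.163],
    [0.003, 0.109, -0.163],
    [0.003, 0.109, -0.163],
    [0.003, 0.109, -0.163],
    [0.003, 0.109, -0.163],
    [0.003, 0.109, -0.163]
  ],
  "turn": [0, 0.25, 0.25, 0.25, 0.25, 0.25, 0.25, 0.25, 0.25, 0.25, 0.25, 0.25],
  "fingers": -1
}}

```text
time_s: 7.45
ee_pos: [460.8, -272.2, 224.6]
ee_rot: [-180.0, 0.0, 4.1]
force: [-0.5, 0.9, 0.1]
gripper_width: 91.1
gripper_force: 0.0
```

{"api": "step_arm", "payload": {
  "linear": [
    [0, 0, 0.15],
    [0, 0, 0.25],
    [0, 0, 0.312],
    [0, 0, 0.312],
    [0, 0, 0.312]
  ],
  "turn": [0, 0, 0, 0, 0]
}}

```text
time_s: 8.07
ee_pos: [461.4, -272.6, 132.1]
ee_rot: [180.0, -0.1, 4.0]
force: [0.0, 0.1, -0.4]
gripper_width: 91.4
gripper_force: 0.0
```

{"api": "step_arm", "payload": {
  "linear": [
    [0, 0, 0],
    [0, 0, 0],
    [0, 0, 0],
    [0, 0, 0],
    [0, 0, 0],
    [0, 0, 0],
    [0, 0, 0],
    [0, 0, 0]
  ],
  "turn": [0, 0, 0, 0, 0, 0, 0, 0],
  "fingers": 1,
  "force": 35
}}

```text
time_s: 9.07
ee_pos: [460.8, -272.1, 131.4]
ee_rot: [-180.0, -0.0, 4.0]
force: [0.3, 1.9, 1.3]
gripper_width: 49.9
gripper_force: 35.0
```

{"api": "step_arm", "payload": {
  "linear": [
    [-0.019, 0, -0.027],
    [-0.044, 0, -0.063],
    [-0.08, 0, -0.115],
    [-0.133, 0, -0.19],
    [-0.16, 0, -0.3],
    [-0.16, 0, -0.43],
    [-0.16, 0, -0.43],
    [-0.16, 0, -0.43],
    [-0.16, 0, -0.43]
  ],
  "turn": [0, 0, 0, 0, 0, 0, 0, 0, 0]
}}

```text
time_s: 10.2
ee_pos: [412.0, -275.1, 258.9]
ee_rot: [-179.9, 0.1, 4.0]
force: [0.5, 0.4, -2.8]
gripper_width: 49.7
gripper_force: 35.0
```

Run:
```python
from h import *
s=env.state();print(s["ee_pos"],s["force"],s["gripper_width"],s["gripper_force"])
a=cams.grab_frame("side")["color"][220:380,180:340];b=cams.grab_frame("scene")["color"][150:310,110:270]
cv2.imwrite("pics/l2.png",cv2.resize(np.hstack([a,b]),None,fx=2.5,fy=2.5))
```

```text
[ 412.02417385 -275.11565778  258.85714862] [ 0.45234933  0.37259679 -2.76668144] 49.65375872764401 34.98459219932556
```

View pics/l2.png

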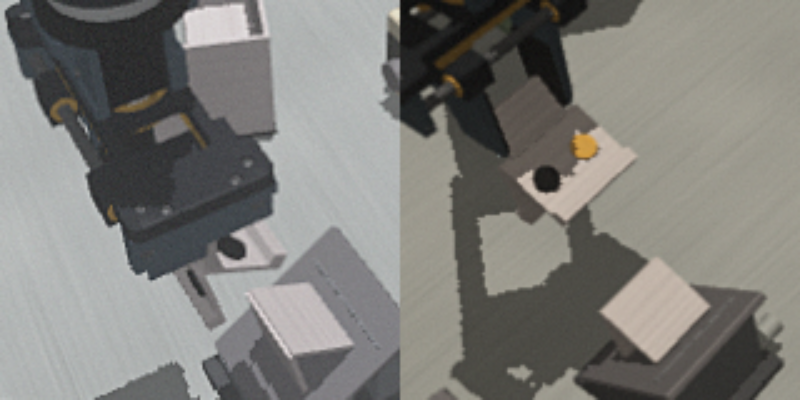

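The carrier is held, still leaning, and the stand is clear behind it. I'll carry it over to the case, above the bar and offset back along its lean axis.

{"api": "step_arm", "payload": {
  "linear": [
    [0.03, -0.14, 0],
    [0.07, -0.32, 0],
    [0.1, -0.48, 0],
    [0.136, -0.636, 0],
    [0.136, -0.636, 0]
  ],
  "turn": [0, 0, 0, 0, 0]
}}

```text
time_s: 10.92
ee_pos: [440.1, -79.8, 259.7]
ee_rot: [-179.9, 0.1, 4.3]
force: [-0.1, -0.3, -2.5]
gripper_width: 49.8
gripper_force: 35.0
```

{"api": "step_arm", "payload": {
  "linear": [
    [0.03, -0.14, 0],
    [0.07, -0.32, 0],
    [0.1, -0.48, 0],
    [0.136, -0.636, 0],
    [0.136, -0.636, 0],
    [0.136, -0.636, 0],
    [0.136, -0.636, 0]
  ],
  "turn": [0.01, 0.03, 0.057, 0.057, 0.057, 0.057, 0.057]
}}

```text
time_s: 11.8
ee_pos: [467.4, 109.4, 260.2]
ee_rot: [180.0, 0.0, -16.6]
force: [-0.4, -0.1, -1.2]
gripper_width: 49.4
gripper_force: 35.0
```

Run:
```python
from h import *
s=env.state();print(s["ee_pos"],s["ee_rot"],s["force"],s["gripper_width"])
S=cams.grab_frame("scene");D=cams.grab_frame("side")
print(s["time_s"])
a=D["color"][80:260,150:330];b=S["color"][50:230,240:420]
cv2.imwrite("pics/l3.png",cv2.resize(np.hstack([a,b]),None,fx=2.2,fy=2.2))
```

```text
[467.40711437 109.38093954 260.15936805] [ 1.79964499e+02  1.80599010e-02 -1.65948881e+01] [-0.35748604 -0.14027356 -1.15933332] 49.39512210770794
11.8
```

View pics/l3.png

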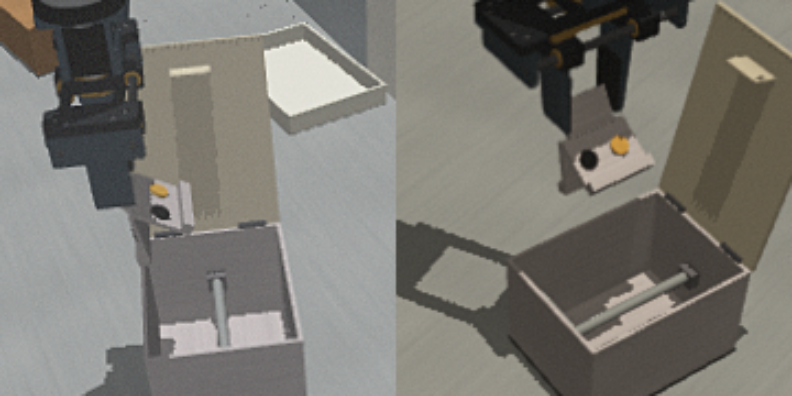

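Both dots are visible: side crop (158,190) and (160,213), scene crop (619,146) and (588,160). I'll use them to check the lean and the position in the hand.

Run:
```python
from h import *
s=env.state();S=cams.grab_frame("scene");D=cams.grab_frame("side")
o,e1=tri(ray(S,(341.4,116.4)),ray(D,(221.8,166.4)));b,e2=tri(ray(S,(327.3,122.7)),ray(D,(222.7,176.8)))
c=np.radians(-16.5);x=np.array([np.cos(c),np.sin(c),0]);y=np.array([-np.sin(c),np.cos(c),0])
m=(o+b)/2-s["ee_pos"];print(o,b,e1,e2,m@x,m@y,m[2]);q=s["ee_pos"]-[545,88,0];print(q@x,q@y)
```

```text
[507.66788218 113.44606958 229.33571757] [497.92663495  79.17498367 228.96073951] 1.7484909725612132 0.4755223574210888 37.660084280995825 -2.696267875229407 -31.19524630542361
-80.48522272259166 -1.3216613452116073
```

{"api": "step_arm", "payload": {
  "linear": [
    [0.052, -0.008, 0.1],
    [0.052, -0.008, 0.2],
    [0.052, -0.008, 0.29],
    [0.08, -0.008, 0.347],
    [0.107, -0.008, 0.402],
    [0.134, -0.008, 0.457],
    [0.155, -0.008, 0.5],
    [0.17, -0.008, 0.53],
    [0.18, -0.008, 0.55],
    [0.18, -0.008, 0.55],
    [0.18, -0.008, 0.55]
  ],
  "turn": [0, 0, 0, 0, 0, 0, 0, 0, 0, 0, 0]
}}

```text
time_s: 13.38
ee_pos: [520.1, 97.9, 95.7]
ee_rot: [-180.0, -0.0, -16.5]
force: [0.0, -0.0, -2.6]
gripper_width: 49.7
gripper_force: 35.0
```

Run:
```python
from h import *
s=env.state();print(s["ee_pos"],s["ee_rot"],s["force"],s["gripper_width"])
S=cams.grab_frame("scene");D=cams.grab_frame("side")
a=D["color"][120:290,170:340];b=S["color"][80:250,270:440]
cv2.imwrite("pics/l4.png",cv2.resize(np.hstack([a,b]),None,fx=2.35,fy=2.35))
```

```text
[520.05378563  97.88212203  95.74022309] [-1.79975214e+02 -3.20921248e-02 -1.64834266e+01] [ 0.03385059 -0.03726771 -2.59519449] 49.653281544159704
```

View pics/l4.png

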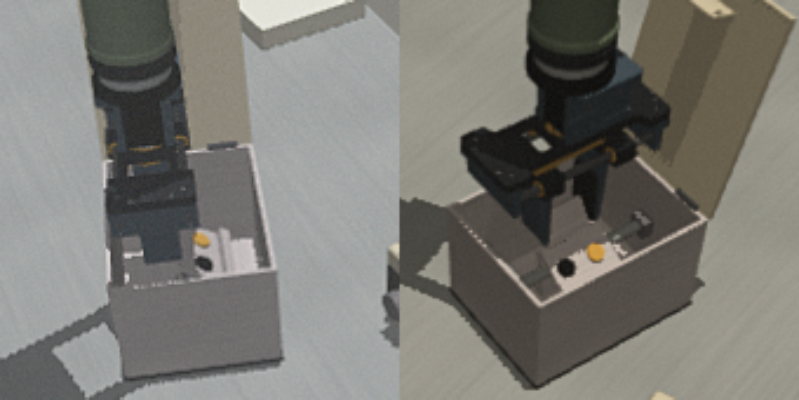

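The bar shows on both sides of the carrier, so it lies between the plates. Next I'll seat the carrier, ease the grip, and swing the fin round the bar to upright.

{"api": "step_arm", "payload": {
  "linear": [
    [0.004, 0, 0.008],
    [0.007, 0, 0.016],
    [0.007, 0, 0.016],
    [0.007, 0, 0.016]
  ],
  "turn": [0, 0, 0, 0]
}}

```text
time_s: 13.98
ee_pos: [523.4, 97.3, 91.5]
ee_rot: [-179.9, -0.2, -16.5]
force: [1.7, -1.1, 5.2]
gripper_width: 49.3
gripper_force: 35.0
```

{"api": "step_arm", "payload": {
  "linear": [
    [0, 0, 0],
    [0, 0, 0],
    [0.014, 0, -0.007],
    [0.028, 0, -0.013],
    [0.038, 0, -0.016],
    [0.049, 0, -0.018],
    [0.06, 0, -0.02],
    [0.07, 0, -0.02],
    [0.072, 0, -0.02],
    [0.072, 0, -0.02]
  ],
  "turn": [0, 0, 0, 0, 0, 0, 0, 0, 0, 0],
  "force": 9
}}

```text
time_s: 15.22
ee_pos: [542.7, 90.5, 96.8]
ee_rot: [180.0, -0.0, -16.5]
force: [-3.7, -0.7, 5.7]
gripper_width: 49.9
gripper_force: 9.0
```

Run:
```python
from h import *
s=env.state();print(s["ee_pos"],s["ee_rot"],s["force"],s["gripper_width"])
q=s["ee_pos"]-[545,88,0];print(q[:2]@[.959,-.284],q[:2]@[.284,.959])
S=cams.grab_frame("scene");D=cams.grab_frame("side")
a=D["color"][160:270,200:300];b=S["color"][110:220,290:390]
cv2.imwrite("pics/l5.png",cv2.resize(np.hstack([a,b]),None,fx=4,fy=4))
```

```text
[542.74763479  90.54919492  96.7755049 ] [ 1.79962461e+02 -1.31621320e-02 -1.64822902e+01] [-3.65639084 -0.68659662  5.67609968] 49.90298891122254
-2.8839895948763328 1.8050062035298133
```

View pics/l5.png

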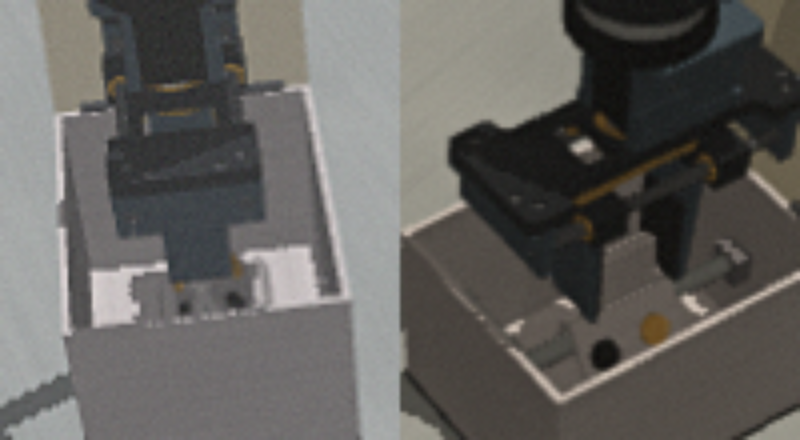

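The side view shows the plates even on both sides of the bar, with the dots at about (183,308) and (237,300), so the carrier is upright. I'll release it and rise.

{"api": "step_arm", "payload": {
  "linear": [
    [0, 0, 0],
    [0, 0, 0],
    [0, 0, 0],
    [0, 0, 0],
    [0, 0, 0]
  ],
  "turn": [0, 0, 0, 0, 0],
  "fingers": -0.5
}}

```text
time_s: 15.95
ee_pos: [542.8, 91.0, 96.5]
ee_rot: [-180.0, -0.0, -16.5]
force: [0.8, 0.6, 0.4]
gripper_width: 68.4
gripper_force: 0.0
```

{"api": "step_arm", "payload": {
  "linear": [
    [0, 0, -0.05],
    [0, 0, -0.15],
    [0, 0, -0.3],
    [0, 0, -0.5],
    [0, 0, -0.7],
    [0, 0, -0.86],
    [0, 0, -0.86],
    [0, 0, -0.86],
    [0, 0, -0.86]
  ],
  "turn": [0, 0, 0, 0, 0, 0, 0, 0, 0]
}}

```text
time_s: 17.08
ee_pos: [542.0, 90.9, 353.1]
ee_rot: [179.9, 0.2, -16.5]
force: [0.3, 1.0, 0.4]
gripper_width: 68.4
gripper_force: 0.0
```

Run:
```python
from h import *
from scipy.spatial.transform import Rotation as R
s=env.state();f=cams.grab_frame("wrist");cv2.imwrite("pics/w2.png",f["color"])
T=np.eye(4);T[:3,:3]=R.from_euler('xyz',s["ee_rot"],degrees=True).as_matrix();T[:3,3]=s["ee_pos"]
T=T@f["tool_from_camera"];Ti=np.linalg.inv(T)
print(s["time_s"],s["ee_pos"],s["force"])
hsv=cv2.cvtColor(f["color"],cv2.COLOR_BGR2HSV)
m=cv2.inRange(hsv,(10,120,80),(30,255,255))
n,l,st,c=cv2.connectedComponentsWithStats(m)
for i in range(1,n):
    if st[i,4]>15: 
        p=onz(ray(f,c[i],T),65);q=p-[545,88,0];print("orange",c[i].round(),st[i],p.round(1),(q[:2]@[.959,-.284]).round(1),(q[:2]@[.284,.959]).round(1))
m=cv2.inRange(hsv,(0,0,0),(180,255,40))
n,l,st,c=cv2.connectedComponentsWithStats(m)
for i in range(1,n):
    if 15<st[i,4]<1500:
        p=onz(ray(f,c[i],T),65);q=p-[545,88,0];print("dark",c[i].round(),st[i],(q[:2]@[.959,-.284]).round(1),(q[:2]@[.284,.959]).round(1))
```

```text
17.075 [541.95220442  90.90421268 353.05798276] [0.31352289 1.00121663 0.41747992]
orange [310. 192.] [304 188  12   9  89] [564.5 100.9  65. ] 15.1 17.9
orange [167. 338.] [162 309  14  58 346] [418.4 366.7  65. ] -200.6 231.3
orange [475. 340.] [467 310  14  56 322] [285.7 -70.8  65. ] -203.6 -225.9
orange [423. 391.] [ 253  379  337   22 4782] [217.9  22.2  65. ] -295.0 -156.0
dark [485.  13.] [467   0  42  31 873] 220.3 -185.4
dark [400.  37.] [364  15  76  45 451] 195.7 -89.7
dark [336. 192.] [331 189  11   7  64] 15.1 -16.3
dark [242. 301.] [ 216  266   42   58 1379] -141.0 117.0
dark [401. 302.] [ 383  266   62   59 1450] -142.2 -112.1
dark [195. 321.] [189 319  15   5  33] -172.7 186.5
dark [451. 321.] [446 319  12   5  23] -173.0 -187.8
dark [210. 321.] [205 320  12   4  22] -173.6 165.2
dark [ 84. 327.] [ 81 325   8   4  26] -182.2 350.9
dark [113. 327.] [109 324   7   5  19] -182.2 309.5
dark [ 54. 466.] [ 40 451  30  29 259] -445.7 452.9
dark [ 71. 455.] [ 66 451  10  10  33] -422.3 420.1
dark [ 91. 458.] [ 88 454   8  10  22] -428.6 386.6
dark [ 35. 471.] [ 30 462  10  18  49] -456.9 487.5
dark [ 25. 471.] [ 23 469   5   5  16] -456.4 504.1
dark [ 90. 474.] [ 87 470   8   8  18] -461.6 395.3
dark [402. 475.] [399 470   6  10  18] -463.2 -134.1
dark [ 26. 477.] [ 23 475   6   5  16] -469.1 505.8
dark [ 55. 477.] [ 51 476  11   4  18] -470.0 455.9
```

The dots cast to x = 13.5 mm and y = ±17 mm in the case frame, which is where they belong with the carrier hanging upright at mid-bar. Now I'll close the fingers and go over behind the lid.

{"api": "step_arm", "payload": {
  "linear": [
    [0.012, -0.15, 0],
    [0.012, -0.35, 0],
    [0.012, -0.5, 0],
    [0.012, -0.62, 0],
    [0.012, -0.62, 0],
    [0.012, -0.62, 0],
    [0.012, -0.62, 0.06],
    [0.012, -0.62, 0.187],
    [0.012, -0.62, 0.187],
    [0.012, -0.62, 0.187]
  ],
  "turn": [0, 0, 0, 0, 0, 0, 0, 0, 0, 0],
  "fingers": 1,
  "force": 20
}}

```text
time_s: 18.38
ee_pos: [599.4, 267.8, 300.1]
ee_rot: [-179.9, -0.1, -16.5]
force: [-0.1, -0.5, 0.2]
gripper_width: 0.4
gripper_force: 0.0
```

{"api": "step_arm", "payload": {
  "linear": [
    [0, 0.07, -0.01],
    [0, 0.11, -0.011],
    [0, 0.144, -0.011],
    [0, 0.195, -0.018],
    [0, 0.245, -0.023],
    [0, 0.296, -0.022],
    [0, 0.347, -0.018],
    [0, 0.397, -0.007],
    [0, 0.446, 0.005],
    [0, 0.493, 0.024],
    [0, 0.539, 0.045],
    [0, 0.583, 0.072],
    [0, 0.625, 0.1],
    [0, 0.625, 0.1]
  ],
  "turn": [0, 0, 0, 0, 0, 0, 0, 0, 0, 0, 0, 0, 0, 0]
}}

```text
time_s: 20.12
ee_pos: [544.8, 87.5, 267.3]
ee_rot: [179.9, 0.1, -16.6]
force: [-0.4, -0.8, -0.3]
gripper_width: 0.6
gripper_force: 0.0
```

Run:
```python
from h import *
s=env.state();print(s["ee_pos"],s["force"]);q=s["ee_pos"]-[545,88,0];print(q[:2]@[.959,-.284],q[:2]@[.284,.959])
for n in("scene","side"):cv2.imwrite(f"pics/{n}_lid.png",cams.grab_frame(n)["color"])
```

```text
[544.79736022  87.5062449  267.31741418] [-0.38245342 -0.7755471  -0.28595343]
-0.054105097519651695 -0.5310608379115478
```

The force reads near zero, so I'll check numerically that the lid really came along.

Run:
```python
from h import *
A={n:cv2.imread(f"pics/{n}0.png") for n in("scene","side")};B={n:cv2.imread(f"pics/{n}_lid.png") for n in A}
F={n:cams.grab_frame(n) for n in A}
def proj(f,c):
    p=np.array([545+.959*c[0]+.284*c[1],88-.284*c[0]+.959*c[1],c[2]])
    Ti=np.linalg.inv(f["extrinsics"]);K=np.array([[f["fx"],0,f["cx"]],[0,f["fy"],f["cy"]],[0,0,1]])
    return cv2.projectPoints(p[None],cv2.Rodrigues(Ti[:3,:3])[0],Ti[:3,3],K,np.array(f["dist"],float))[0].ravel()
for n in A:
  for ph in (104,90,75,60,55,50,45,40):
    o=[]
    for X in(-60,60):
      for r in(170,192):
        t=np.radians(ph);u=proj(F[n],(X,95-r*np.cos(t)+6*np.sin(t)*(n=="x"),118+r*np.sin(t))).round().astype(int)
        o.append((tuple(u.tolist()),A[n][u[1],u[0]].tolist(),B[n][u[1],u[0]].tolist()))
    print(n,ph,o)
```

```text
scene 104 [((386, 69), [75, 90, 99], [31, 30, 27]), ((390, 58), [70, 90, 96], [32, 32, 32]), ((426, 99), [70, 89, 96], [133, 143, 146]), ((430, 88), [70, 88, 94], [134, 144, 146])]
scene 90 [((371, 73), [126, 136, 139], [24, 53, 70]), ((372, 63), [126, 135, 138], [33, 32, 30]), ((410, 104), [72, 90, 97], [137, 147, 151]), ((412, 94), [70, 88, 97], [132, 143, 145])]
scene 75 [((353, 83), [128, 138, 140], [23, 30, 33]), ((351, 74), [130, 139, 142], [20, 22, 22]), ((392, 115), [59, 74, 81], [134, 145, 145]), ((391, 107), [61, 77, 84], [133, 143, 147])]
scene 60 [((336, 97), [132, 141, 145], [37, 40, 41]), ((332, 91), [132, 143, 144], [18, 19, 18]), ((373, 130), [72, 90, 98], [133, 143, 146]), ((370, 124), [73, 90, 99], [132, 143, 144])]
scene 55 [((331, 103), [129, 138, 141], [85, 89, 89]), ((326, 97), [130, 141, 142], [35, 35, 32]), ((368, 136), [72, 91, 97], [134, 144, 146]), ((363, 131), [71, 89, 97], [131, 142, 145])]
scene 50 [((326, 109), [128, 138, 139], [47, 50, 47]), ((320, 104), [130, 140, 142], [84, 90, 92]), ((362, 142), [60, 66, 70], [60, 65, 71]), ((357, 138), [75, 79, 86]
[... 1269 characters left out ...]
), [116, 129, 134], [167, 165, 161]), ((271, 154), [118, 129, 136], [186, 209, 219]), ((271, 150), [119, 132, 137], [168, 168, 166])]
side 50 [((213, 168), [117, 132, 135], [80, 87, 90]), ((211, 165), [115, 128, 131], [81, 86, 89]), ((272, 161), [117, 131, 137], [87, 94, 98]), ((272, 158), [120, 132, 138], [79, 87, 88])]
side 45 [((213, 175), [112, 126, 132], [82, 88, 92]), ((212, 173), [117, 129, 137], [81, 91, 89]), ((273, 168), [116, 130, 134], [82, 88, 91]), ((274, 166), [113, 128, 134], [82, 91, 93])]
side 40 [((214, 183), [121, 132, 139], [77, 88, 88]), ((213, 182), [118, 132, 135], [82, 88, 91]), ((274, 176), [116, 132, 136], [81, 91, 91]), ((275, 175), [114, 126, 134], [82, 89, 92])]
```

The lid followed, and its free edge is now at about 51°. I'll continue down to nearly closed.

{"api": "step_arm", "payload": {
  "linear": [
    [0, 0.039, 0.033],
    [0, 0.074, 0.07],
    [0, 0.107, 0.109],
    [0, 0.135, 0.152],
    [0, 0.175, 0.188],
    [0, 0.207, 0.233],
    [0, 0.234, 0.28],
    [0, 0.254, 0.332],
    [0, 0.262, 0.385],
    [0, 0.262, 0.385]
  ],
  "turn": [0, 0, 0, 0, 0, 0, 0, 0, 0, 0]
}}

```text
time_s: 21.58
ee_pos: [522.2, 12.7, 151.3]
ee_rot: [179.9, 0.2, -16.5]
force: [-0.1, -0.5, 1.2]
gripper_width: 0.2
gripper_force: 0.0
```

{"api": "step_arm", "payload": {
  "linear": [
    [0, 0, 0.015],
    [0, 0, 0.03],
    [0, 0, 0.042],
    [0, 0, 0.05],
    [0, 0, 0.055],
    [0, 0, 0.06],
    [0, 0, 0.06]
  ],
  "turn": [0, 0, 0, 0, 0, 0, 0]
}}

```text
time_s: 22.45
ee_pos: [523.6, 13.4, 135.2]
ee_rot: [-180.0, -0.0, -16.5]
force: [-0.7, -0.9, 4.1]
gripper_width: 0.3
gripper_force: 2.0
```

{"api": "step_arm", "payload": {
  "linear": [
    [0, 0, 0.008],
    [0, 0, 0.016],
    [0, 0, 0.022],
    [0, 0, 0.022],
    [0, 0, 0.022]
  ],
  "turn": [0, 0, 0, 0, 0]
}}

```text
time_s: 23.08
ee_pos: [523.8, 13.3, 134.8]
ee_rot: [-179.9, -0.2, -16.5]
force: [-12.2, -0.5, 41.0]
gripper_width: 0.3
gripper_force: 20.7
```

It has hit a hard stop at the closed height, so I'll back off at once and check.

{"api": "step_arm", "payload": {
  "linear": [
    [0, 0, -0.03],
    [0, 0, -0.1],
    [0, 0, -0.25],
    [0, 0, -0.45],
    [0, 0, -0.45],
    [-0.6, 0, -0.45],
    [-0.6, 0, -0.45],
    [-0.6, 0, -0.45],
    [-0.6, 0, -0.45],
    [-0.6, 0, -0.45]
  ],
  "turn": [0, 0, 0, 0, 0, 0, 0, 0, 0, 0]
}}

```text
time_s: 24.32
ee_pos: [351.1, 64.3, 262.8]
ee_rot: [180.0, -0.0, -16.5]
force: [-0.1, -0.1, -0.3]
gripper_width: 0.3
gripper_force: 0.0
```

Run:
```python
from h import *
s=env.state();print(s["time_s"],s["ee_pos"],s["force"])
F={n:cams.grab_frame(n) for n in("scene","side")}
def proj(f,c):
    p=np.array([545+.959*c[0]+.284*c[1],88-.284*c[0]+.959*c[1],c[2]])
    Ti=np.linalg.inv(f["extrinsics"]);K=np.array([[f["fx"],0,f["cx"]],[0,f["fy"],f["cy"]],[0,0,1]])
    return cv2.projectPoints(p[None],cv2.Rodrigues(Ti[:3,:3])[0],Ti[:3,3],K,np.array(f["dist"],float))[0].ravel()
for n,f in F.items():
    h=cv2.cvtColor(f["color"],cv2.COLOR_BGR2HSV)
    pr=np.array([[proj(f,(X,95-200*np.cos(t)-6*-np.sin(t) if r else 101,118+(200*np.sin(t) if r else 0)+6)) for X,r in((-75,1),(75,1),(75,0),(-75,0))] for t in(0,.06)])
    print(n,pr.round(1).tolist())
    u=proj(f,(0,0,124)).astype(int);c=h[u[1],u[0]].astype(int);print("mid hsv",c)
    im=f["color"].astype(int);m=(np.abs(im-im[u[1],u[0]]).max(2)<28).astype(np.uint8)
    k,l,st,_=cv2.connectedComponentsWithStats(m,connectivity=4);mm=(l==l[u[1],u[0]]).astype(np.uint8)
    cn=max(cv2.findContours(mm,0,2)[0],key=cv2.contourArea);print(cv2.contourArea(cn),cv2.approxPolyDP(cn,6,True)[:,0].tolist())
```

```text
24.325 [351.12170336  64.31249403 262.81821898] [-0.08463013 -0.07846426 -0.34988478]
scene [[[286.0, 167.4], [325.9, 211.0], [404.0, 170.3], [361.4, 132.2]], [[286.1, 163.2], [326.3, 206.9], [404.0, 170.3], [361.4, 132.2]]]
mid hsv [ 14  27 104]
2256.0 [[386, 170], [355, 142], [304, 166], [333, 197]]
side [[[215.5, 244.6], [288.5, 235.4], [277.0, 177.1], [213.6, 184.5]], [[214.6, 240.1], [288.2, 230.9], [277.0, 177.1], [213.6, 184.5]]]
mid hsv [120   2 129]
1973.5 [[269, 186], [222, 191], [224, 232], [275, 225]]
```

Run:
```python
from h import *
def proj(f,c):
    p=np.array([545+.959*c[0]+.284*c[1],88-.284*c[0]+.959*c[1],c[2]])
    Ti=np.linalg.inv(f["extrinsics"]);K=np.array([[f["fx"],0,f["cx"]],[0,f["fy"],f["cy"]],[0,0,1]])
    return cv2.projectPoints(p[None],cv2.Rodrigues(Ti[:3,:3])[0],Ti[:3,3],K,np.array(f["dist"],float))[0].ravel()
for n in("side","scene"):
    f=cams.grab_frame(n);g=f["color"];o=cv2.imread(f"pics/{n}0.png")
    for X in(0,-66,66):
        print(n,X,[(Y,*g[tuple(proj(f,(X,Y,124)).round().astype(int)[::-1])].tolist()) for Y in range(-135,125,10)])
    print("open-lid pixel", [ (g[p[1],p[0]].tolist(),o[p[1],p[0]].tolist()) for p in [proj(f,(30,140,280)).astype(int)]])
```

```text
side 0 [(-135, 111, 109, 113), (-125, 108, 110, 112), (-115, 114, 113, 115), (-105, 155, 176, 181), (-95, 178, 200, 209), (-85, 178, 199, 209), (-75, 185, 209, 218), (-65, 122, 119, 121), (-55, 123, 120, 121), (-45, 127, 126, 129), (-35, 126, 124, 124), (-25, 129, 126, 126), (-15, 127, 125, 129), (-5, 131, 129, 129), (5, 127, 125, 125), (15, 125, 124, 126), (25, 125, 122, 126), (35, 128, 125, 129), (45, 130, 126, 128), (55, 128, 129, 126), (65, 127, 124, 125), (75, 182, 205, 214), (85, 180, 202, 210), (95, 174, 183, 188), (105, 163, 165, 162), (115, 159, 160, 157)]
side -66 [(-135, 110, 111, 113), (-125, 104, 106, 109), (-115, 106, 106, 106), (-105, 162, 184, 190), (-95, 178, 200, 209), (-85, 181, 204, 211), (-75, 181, 206, 211), (-65, 178, 200, 209), (-55, 180, 200, 208), (-45, 184, 207, 213), (-35, 176, 198, 206), (-25, 179, 204, 210), (-15, 182, 203, 209), (-5, 177, 201, 208), (5, 180, 201, 209), (15, 174, 196, 205), (25, 179, 201, 209), (35, 181, 202, 213), (45, 178, 203, 211), (55, 178, 202, 210), (65, 179, 200, 210), (75, 179, 200, 210), (85, 179, 202, 208), (95, 179, 203, 211)
[... 1685 characters left out ...]
 (85, 149, 182, 197), (95, 129, 142, 146), (105, 130, 140, 140), (115, 130, 140, 144)]
scene 66 [(-135, 55, 62, 65), (-125, 59, 62, 68), (-115, 57, 63, 68), (-105, 119, 146, 160), (-95, 146, 179, 193), (-85, 145, 180, 194), (-75, 144, 179, 193), (-65, 149, 182, 197), (-55, 149, 182, 197), (-45, 148, 182, 197), (-35, 147, 181, 195), (-25, 149, 182, 197), (-15, 150, 182, 196), (-5, 148, 181, 196), (5, 147, 180, 193), (15, 145, 180, 193), (25, 147, 181, 196), (35, 148, 182, 196), (45, 146, 180, 194), (55, 148, 179, 194), (65, 150, 183, 197), (75, 147, 180, 194), (85, 148, 182, 195), (95, 139, 162, 172), (105, 129, 138, 140), (115, 124, 135, 138)]
open-lid pixel [([127, 137, 139], [73, 91, 99])]
```

```bash
python3 -c "
from workcell import env
print(env.job_done())"
```

```text
the job is handed in; nothing more can be done
None
```

The carrier hangs upright astride the bar about midway along it, the lid measures fully closed in both camera views, and the job was handed in at about 25 s; the closing press peaked at 41 N at the fingertips against the closed lid.

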